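# Clear the block heater's lid and hold it open at 45 degrees

### The job

The vials in the block heater are to be inspected under its lid, which falls shut by itself. First move the petri dish from the lid onto the low foam slab, setting it down gently, flat and right way up, and let go of it; then raise the lid by its T-handle to 45 degrees (the long mark on the scale at its side) and finish still holding it there, steady. Leave the timer, the amber bottle and the beaker as they stand.

Things in the scene. Friction and masses are not known exactly. Their poses are not given: they have to be found in the camera images.
- dish_center (a point): centre of the petri dish, half-way up: a clear round dish with a beige filling, 60 mm in diameter, 15 mm high, 30 g, solid and closed; it starts standing flat on the closed lid of the heater. Its z axis points up when it stands right way up.
- dish: the same petri dish; origin at the centre of its underside, z up.
- pad_top (a point): centre of the top face of the low foam slab: plain blue foam, 90 mm (its x) by 140 mm (its y), 30 mm high, fixed on the worktop. It is one of two blue foam pieces at the front of the worktop, one to the left and one to the right of the heater; which is which varies. The slab is the low one.
- tall_block: the other blue foam piece at the front of the worktop: a block 92 mm (x) by 138 mm (y), 80 mm high, fixed; origin at the centre of its underside. Not used.
- heater: block heater, fixed: white open-topped housing 190 mm deep (its x), 180 wide (its y), rim 85 mm high, vials inside below the rim, covered by a grey lid. Origin: centre of its underside; -x is its front (handle side), roughly towards the robot. On its +y side a thin dark arc, radius 75 mm about the hinge, rises to 165 mm: an angle scale, marks at 15, 30, 45 (longer) and 60 degrees.
- heater_lid (a joint): opening angle of the lid in rad: 0 closed (level), 0.785 = 45 degrees, stop at 1.3. The hinge is free: the lid weighs about 0.35 kg (varies by a third) and falls shut from any angle when not held. Opening turns it about the heater's +y axis through the hinge (front goes up). Lid: flat grey plate 190 x 180 x 12 mm; closed, its flat top is 98 mm above the worktop.
- lid_hinge (a point): middle of the lid's hinge axis: at the heater's rear (98 mm behind its centre, 90 mm above the worktop); the axis runs along the heater's y.
- lid_handle (a point): centre of the T-handle's cross bar: black round bar, 16 mm thick, 50 mm long, parallel to the hinge axis and 240 mm from it (47 mm before the lid's front edge), 90 mm above the worktop when closed, on a central stem 12 mm thick. Moves with the lid; can be gripped over its flat ends (it then turns between the fingers) or round its side.
- timer: bystander: small white desk timer, 38 x 64 x 61 mm, loose; origin at the centre of its underside.
- bottle: bystander: amber bottle with black cap, 60 mm in diameter, 128 mm high, loose; origin at the centre of its underside.
- beaker: bystander: clear beaker, 85 x 93 mm, 120 mm high, loose; origin at the centre of its underside.

How it is judged:
On the way, in this order (a step that is already met when the one before it is completed fails the run):
1. the petri dish stands flat on the low foam slab, let go, with the lid still closed (x of dish_center in the frame of pad_top between -0.045 and 0.045 m and y of dish_center in the frame of pad_top between -0.07 and 0.07 m and z of dish_center in the frame of pad_top between 0.0025 and 0.0125 m and angle between dish_center's own z axis and vertical below 0.12 rad and contact force between dish and the arm below 0.05 N and contact force between dish and the fingers below 0.05 N and linear speed of dish below 0.02 m/s and value of joint heater_lid below 0.1 rad), for 0.2 s.
2. then the lid is raised to between 40 and 50 degrees (value of joint heater_lid between 0.698 and 0.873 rad), for 0.2 s.
At the end, for the whole second after the job is handed in: The robot alone holds the lid (at least 0.4 N), steady, at 45 degrees give or take 5; the petri dish stands upright and flat (within 7 degrees) with its centre over the low foam slab, untouched and at rest; timer, bottle and beaker are within 20 mm of their starts (all of step 2 and x of dish_center in the frame of pad_top between -0.045 and 0.045 m and y of dish_center in the frame of pad_top between -0.07 and 0.07 m and z of dish_center in the frame of pad_top between 0.0025 and 0.0125 m and angle between dish_center's own z axis and vertical below 0.12 rad and contact force between dish and the arm below 0.05 N and contact force between dish and the fingers below 0.05 N and linear speed of dish below 0.02 m/s and velocity of joint heater_lid between -0.08 and 0.08 rad/s and (contact force between heater_lid and the fingers above 0.4 N or contact force between heater_lid and the arm above 0.4 N) and contact force between heater_lid and dish below 0.05 N and contact force between heater_lid and timer below 0.05 N and contact force between heater_lid and bottle below 0.05 N and contact force between heater_lid and beaker below 0.05 N and distance of each of timer, bottle, beaker from where it was at the start of the episode below 0.02 m); the arm keeps its last pose, push and grip.
It fails at once if the timer is moved by more than 20 mm or tipped (distance of timer from where it was at the start of the episode above 0.02 m or angle between timer's own z axis and vertical above 0.3 rad).
It fails at once if the bottle is moved by more than 20 mm or tipped (distance of bottle from where it was at the start of the episode above 0.02 m or angle between bottle's own z axis and vertical above 0.3 rad).
It fails at once if the beaker is moved by more than 20 mm or tipped (distance of beaker from where it was at the start of the episode above 0.02 m or angle between beaker's own z axis and vertical above 0.3 rad).
It fails at once if the petri dish is dropped, thrown or knocked over (angle between dish_center's own z axis and vertical above 0.6 rad or height (world z) of dish_center below 0.025 m or (linear speed of dish above 0.5 m/s and contact force between dish and the fingers below 0.05 N)).
It also fails if it takes over 54 s, if anything falls off the work surface, if the arm or the gripper's body presses on something with over 40 N, if the wrist force passes 120 N, or if a joint passes its speed limit or range.

### The arm

A 7-joint arm with a two-finger parallel gripper is mounted at the origin on a cart in front of the work surface, level with it; the furniture and walls round the work are solid. World frame = base frame: x ahead of the robot, y to its left, z up, the work surface at z = 0. Lengths are in m, angles in rad, forces in N, time in s.
With the tool pointing down it reaches from about 0.425 to 0.875 m from the base axis. Payload 4.7 kg.
Tool frame: the origin (TCP) lies where the fingers leave the gripper's body, on its centre line; the fingertips stand 70 mm ahead of it and the grasp point (between the pads) lies 51 mm ahead of it; z points along the fingers, y is the line along which they close (so a half turn about z gives the same grasp; the last joint's range is limited). The gripper opens to 87 mm and grips with 3 to 60 N. Pads are 19 mm wide; open, the fingers measure 117 mm over their backs; the gripper's body (75 mm by 190 mm) begins 51 mm behind the grasp point.
Start: joints at [-1.093, 0.321, -0.07, 1.45, 0.023, 1.371, -0.057], TCP at [0.291, 0.581, 0.292] pointing down, gripper open.
Joint ranges: [-2.86, 2.86], [-0.3, 2.09], [-1.38, 1.24], [0.06, 2.45], [-1.56, 4.7], [0.09, 2.05], [-2.69, 2.69]. Speed limits (rad/s): [2.57, 2.57, 3.14, 3.14, 3.14, 3.14, 3.14].

### API

Orientations are given as a rotation vector (axis times angle).
In Python, from bench import get_state, get_image, get_calibration, close_job gives the robot as it stands.
- The arm moves only by the tool send_rows, never from a script. Its argument "rows" is a list of rows, each an object of numbers: "hand": the finger opening in mm, from 0 to 87; "x", "y", "z": the shift along the world's x, y, z in mm; "roll": the turn about the world's z in degrees. A call has 1 to 10 rows; each row shifts and turns the commanded pose from where the row before left it; what a row does not reach is not made up. A row lasts 1/10 s, in which the tool goes at most 50 mm and 8.59 degrees, less where a joint would pass 70% of its speed; a pose out of reach is approached as far as the arm can. A call is refused whole if a number of a shift passes 50 or a number of a turn 8.59, either way. A call with a gripper value outside its range is refused whole. The fingers move at their own pace and stop on an object; "force" is the grip in N (left out, the last holds). Time passes only in rows, so rows that do not move let the fingers close. It gives the time, the measured TCP pose, the force, the opening and the grip force at its end, in the units of the state.
- get_state(): the state, without advancing time (a new reading comes with each control period).
- get_image(name): name is "scene" or "top"; returns the picture (480x640x3 uint8, blue, green, red); there is no depth.
- get_calibration(name): a dict with "mtx" (3x3 intrinsics, pixels), "world_from_camera" (4x4, takes a point from camera to world coordinates). Camera axes: x right, y down, z forward; pixel columns grow to the right and rows downward; lengths in m; the calibration is good to about 2 mm. A picture is of the moment at which its call begins. get_calibration takes no time and is no camera call.
- close_job(): hands the job in; it is judged then, once.
The state is a dict: "time": time; "joint_positions": joint angles; "qd": joint speeds; "joint_torque": joint torques, N m; "position": TCP position; "tool_rot": TCP orientation; "ft_force": force on the tool from outside, world axes, zero at the start; "torque": the same for the moment, N m; "grip_width": opening from 0.0 (shut) to 1.0 (fully open); "grip_force": force on a finger pad.
Only numpy, scipy, OpenCV 4.12 (cv2) and the standard library are available. Lean on these libraries where they do the work, as an engineer would, in place of code of your own. Each camera call takes 0.05 s, during which the arm holds its last target. There are 200 camera calls.

## Working session

There is one attempt and no reset: what is moved stays moved. The work goes in short steps, Python scripts to look and compute and a tool call to move; the robot and the scene stay as the last step left them, time stands still between calls to the robot, and variables do not carry over. Pictures are saved under pics/ and viewed, at most 10 in all, crops included, and the job is handed in when it is done.

Besides the shell and the picture viewer there is one more tool, called after "Emit:" by a JSON object that holds its "method" and its "body", one argument or row to a line. send_rows: Moves the arm, as the interface text tells. Its arguments: {"type":"object","properties":{"rows":{"type":"array","items":{"type":"object","properties":{"hand":{"type":"number"},"x":{"type":"number"},"y":{"type":"number"},"z":{"type":"number"},"roll":{"type":"number"}}}},"force":{"type":"number"}},"required":["rows"]}

```bash
mkdir -p pics; python3 - <<'E'
from bench import *
import cv2,numpy as np
for n in("scene","top"):
    im=get_image(n); cv2.imwrite(f"pics/{n}0.png",im); c=get_calibration(n); print(n,np.round(c["mtx"],1).tolist(),np.round(c["world_from_camera"],3).tolist())
s=get_state(); print(s)
E
```

```text
scene [[607.2, 0.0, 314.7], [0.0, 607.2, 230.1], [0.0, 0.0, 1.0]] [[0.611, -0.575, 0.543, -0.264], [-0.791, -0.447, 0.417, -0.695], [0.003, -0.685, -0.729, 1.21], [0.0, 0.0, 0.0, 1.0]]
top [[460.6, 0.0, 319.2], [0.0, 460.6, 237.6], [0.0, 0.0, 1.0]] [[-0.022, -0.996, 0.09, 0.499], [-1.0, 0.021, -0.008, -0.065], [0.006, -0.09, -0.996, 1.169], [0.0, 0.0, 0.0, 1.0]]
{'time': 0.1, 'joint_positions': array([-1.09290961,  0.32173347, -0.07007201,  1.45152955,  0.02261503,
        1.37079941, -0.05691057]), 'qd': array([ 4.77823643e-05, -1.76479916e-03, -5.22000047e-04, -3.77345896e-03,
       -1.24057669e-03,  4.83687076e-04,  4.47220900e-04]), 'joint_torque': array([ 3.16111773e-04, -4.92575490e+01, -4.05673133e-01, -3.13402247e+01,
       -6.41809311e-02,  3.93884350e-02,  6.14001897e-05]), 'position': array([0.29065368, 0.58098479, 0.29129247]), 'tool_rot': array([-7.21926849e-01, -3.05723287e+00,  2.60769137e-03]), 'ft_force': array([-1.15286956,  0.10416716, -0.24660325]), 'torque': array([0.03759166, 0.0166754 , 0.00735601]), 'grip_force': 0.0, 'grip_width': 1.0003438535254205}
```

View pics/scene0.png

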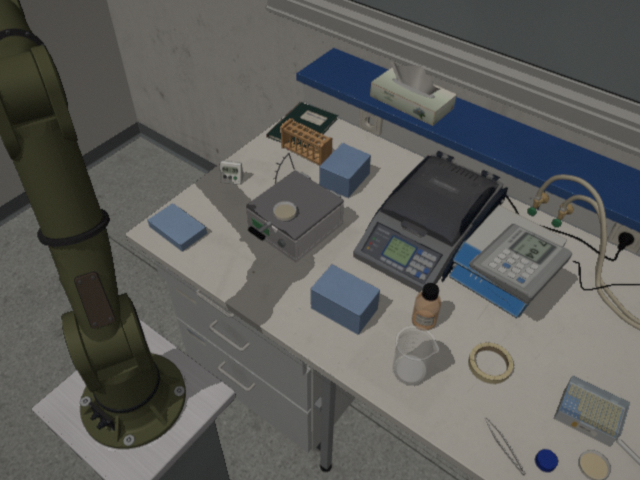

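View pics/top0.png

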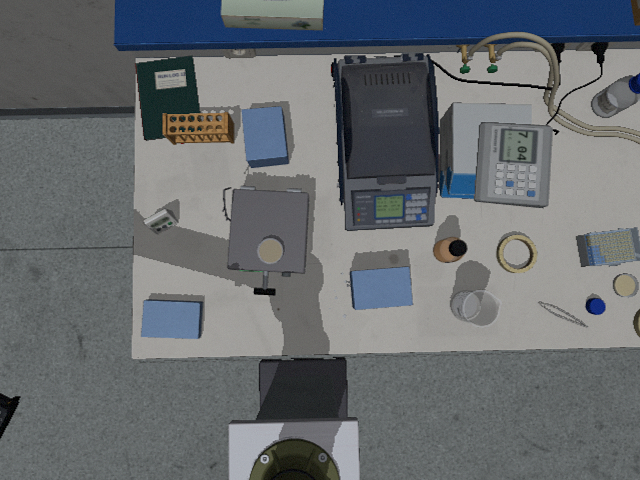

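The low slab is at left (scene ≈(177,227), top ≈(171,319)). In the top view the dish is at ≈(270,250), the handle bar at ≈(264,291), and the lid spans about (229..309, 188..272). The tall block is at right, ≈(380,287). Timer, bottle and beaker are at ≈(160,220), (450,249) and (475,307).

```bash
cat > h.py <<'E'
from bench import *
import cv2,numpy as np
def ray(n,p,z):
    c=get_calibration(n);T=np.array(c["world_from_camera"]);d=T[:3,:3]@np.linalg.inv(c["mtx"])@[p[0],p[1],1.]
    o=T[:3,3];return o+d*(z-o[2])/d[2]
def blob(mask,near):
    cs,_=cv2.findContours(mask.astype(np.uint8),cv2.RETR_EXTERNAL,cv2.CHAIN_APPROX_NONE)
    cs=[c for c in cs if cv2.contourArea(c)>30]
    return min(cs,key=lambda c:np.hypot(*(np.array(cv2.minAreaRect(c)[0])-near)))
def rect(n,c,z):
    w=np.array([ray(n,p,z)[:2] for p in c[:,0,:]+0.0],np.float32)*1000
    (cx,cy),(a,b),t=cv2.minAreaRect(w); return np.round([cx,cy,a,b,t],1)
E
python3 - <<'E'
from h import *
N={"top":dict(dish=(270,250),bar=(264,291),slab=(171,319),lid=(268,230)),"scene":dict(dish=(286,211),bar=(257,232),slab=(177,224),lid=(295,205))}
for n in N:
    im=cv2.imread(f"pics/{n}0.png");h=cv2.cvtColor(im,cv2.COLOR_BGR2HSV).astype(int);H,S,V=h[...,0],h[...,1],h[...,2]
    for k,p in N[n].items(): print(n,k,h[p[1],p[0]])
    blue=(H>100)&(H<125)&(S>70)
    m=dict(dish=(H>5)&(H<30)&(S>30)&(V>100),bar=V<35,slab=blue)
    if n=="top":m["lid"]=(S<40)&(V>60)&(V<125)
    for k,z in dict(dish=.113,bar=.098,slab=.03,lid=.098).items():
        if k not in m: continue
        try:
            c=blob(m[k],N[n][k]);print(n,k,cv2.boundingRect(c),rect(n,c,z))
        except Exception as e:print(n,k,e)
im=cv2.imread("pics/top0.png");a=cv2.resize(im[170:350,130:330],None,fx=4,fy=3.3*1,interpolation=cv2.INTER_CUBIC);cv2.imwrite("pics/c1.png",a)
E
```

```text
top dish [ 21  49 134]
top bar [ 75 118  13]
top slab [106  87 152]
top lid [116  20 100]
top dish (260, 240, 22, 22) [567.4  38.3  48.3  48.3  88.8]
top bar (254, 288, 21, 7) [475.   55.9  46.3  13.8  88.7]
top slab (141, 300, 61, 39) [411.  289.5 143.   89.   86.6]
top lid time passes only in moves, steps and waits
scene dish [ 20  49 130]
scene bar [ 0 96  8]
scene slab [106  64 131]
scene lid [15  5 94]
scene dish (275, 205, 20, 15) [556.3  32.2  50.4  49.   37.9]
scene bar (249, 227, 16, 13) [467.4  50.   53.6  15.2  85.4]
scene slab (321, 145, 49, 51) [865.5  60.9 193.1 132.6   5.5]
```

View pics/c1.png

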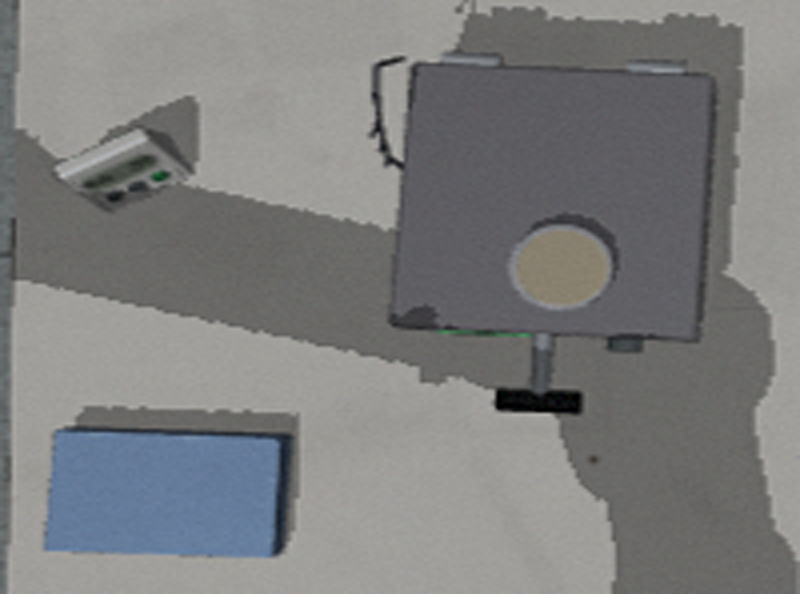

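Crop corners of the lid (full-image px): front-left (227.5,268.5), front-right (304.5,273), rear-left (233.2,189), rear-right (308.5,192.7). The bar is centred at ≈(264.5,291.5).

```bash
python3 - <<'E'
from h import *
P=[ray("top",p,.098)[:2]*1000 for p in((227.5,268.5),(304.5,273),(233.2,189),(308.5,192.7))]
fl,fr,rl,rr=P;print(np.round(P,1))
for a,b in((rl,fl),(rr,fr)):d=a-b;print(np.degrees(np.arctan2(d[1],d[0])),np.hypot(*d))
for a,b in((fl,fr),(rl,rr)):d=a-b;print(np.degrees(np.arctan2(d[1],d[0]))-90,np.hypot(*d))
c=sum(P)/4;print(c, c-(ray("top",(264.5,291.5),.095)[:2]*1000))
E
```

```text
[[528.7 139.8]
 [514.4 -38.3]
 [715.2 125.7]
 [702.7 -51.3]]
-4.325648710006071 187.03029928792003
-3.9423672361095816 188.7367364541463
-4.578360780569994 178.7067603327092
-4.0305219689352185 177.44482660014543
[615.2246158  44.0079866] [141.46164006 -11.11463097]
```

Emit:
{"method": "send_rows", "body": {
  "rows": [
    {"hand": 87,"x": 25,"y": -45,"z": -8,"roll": 5.5},
    {"x": 25,"y": -45,"z": -8,"roll": 5.5},
    {"x": 25,"y": -45,"z": -8,"roll": 5.5},
    {"x": 25,"y": -45,"z": -8,"roll": 5.5},
    {"x": 25,"y": -45,"z": -8,"roll": 0},
    {"x": 25,"y": -45,"roll": 0},
    {"x": 25,"y": -45},
    {"x": 25,"y": -45},
    {"x": 25,"y": -45},
    {"x": 25,"y": -45}
  ]
}}

```text
schema error: expected keys hand, x, y, z, roll
```

Emit:
{"method": "send_rows", "body": {
  "rows": [
    {"hand": 87,"x": 27,"y": -40,"z": 0,"roll": 4.5},
    {"hand": 87,"x": 27,"y": -40,"z": 0,"roll": 4.5},
    {"hand": 87,"x": 27,"y": -40,"z": 0,"roll": 4.5},
    {"hand": 87,"x": 27,"y": -40,"z": 0,"roll": 4.5},
    {"hand": 87,"x": 27,"y": -40,"z": 0,"roll": 4.4},
    {"hand": 87,"x": 27,"y": -40,"z": 0,"roll": 0},
    {"hand": 87,"x": 27,"y": -40,"z": 0,"roll": 0},
    {"hand": 87,"x": 27,"y": -40,"z": 0,"roll": 0},
    {"hand": 87,"x": 27,"y": -40,"z": 0,"roll": 0},
    {"hand": 87,"x": 27,"y": -40,"z": 0,"roll": 0}
  ],
  "force": 10
}}

```text
time: 1.1
position: [0.5614, 0.1795, 0.292]
tool_rot: [-0.114, -3.139, -0.0]
ft_force: [1.3, 1.0, -0.5]
grip_width: 0.999
grip_force: 0.0
```

Emit:
{"method": "send_rows", "body": {
  "rows": [
    {"hand": 87,"x": 2,"y": -40,"z": 0,"roll": 0},
    {"hand": 87,"x": 2,"y": -40,"z": 0,"roll": 0},
    {"hand": 87,"x": 2,"y": -40,"z": 0,"roll": 0},
    {"hand": 87,"x": 0,"y": -20,"z": -20,"roll": 0},
    {"hand": 87,"x": 0,"y": 0,"z": -20,"roll": 0},
    {"hand": 87,"x": 0,"y": 0,"z": -20,"roll": 0},
    {"hand": 87,"x": 0,"y": 0,"z": -15,"roll": 0},
    {"hand": 87,"x": 0,"y": 0,"z": 0,"roll": 0},
    {"hand": 87,"x": 0,"y": 0,"z": 0,"roll": 0}
  ]
}}

```text
time: 2.0
position: [0.5669, 0.0416, 0.2174]
tool_rot: [-0.114, -3.139, 0.0]
ft_force: [0.4, 0.3, 0.4]
grip_width: 1.001
grip_force: 0.0
```

```bash
python3 - <<'E'
from h import *
s=get_state();print(s["position"],s["ft_force"])
for n in("scene",):
    im=get_image(n);cv2.imwrite("pics/s1.png",cv2.resize(im[130:300,180:400],None,fx=3.5,fy=3.5,interpolation=cv2.INTER_CUBIC))
E
```

```text
[0.56686471 0.04157515 0.21740461] [0.39677449 0.33676182 0.43109767]
```

View pics/s1.png

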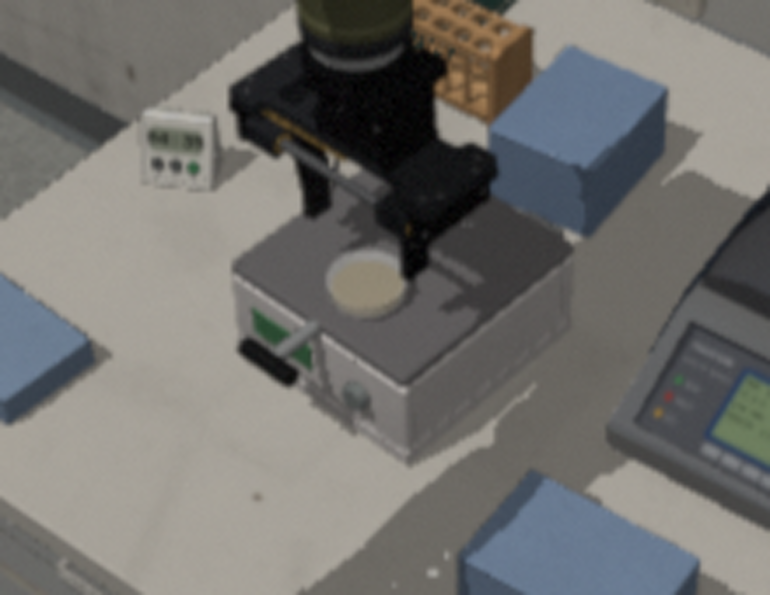

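The dish (crop ≈(366,283)) lies between the fingers (tips at ≈(315,212) and (413,272)), with nothing in the way. I'll descend and grip.

Emit:
{"method": "send_rows", "body": {
  "rows": [
    {"hand": 87,"x": 0,"y": -2,"z": -15,"roll": 0},
    {"hand": 87,"x": 0,"y": 0,"z": -15,"roll": 0},
    {"hand": 87,"x": 0,"y": 0,"z": -10,"roll": 0},
    {"hand": 87,"x": 0,"y": 0,"z": -5,"roll": 0},
    {"hand": 87,"x": 0,"y": 0,"z": 0,"roll": 0},
    {"hand": 87,"x": 0,"y": 0,"z": 0,"roll": 0}
  ]
}}

```text
time: 2.65
position: [0.567, 0.0394, 0.1724]
tool_rot: [0.114, 3.139, 0.0]
ft_force: [-1.0, 0.0, -0.2]
grip_width: 1.001
grip_force: 0.0
```

Emit:
{"method": "send_rows", "body": {
  "rows": [
    {"hand": 50,"x": 0,"y": 0,"z": 0,"roll": 0},
    {"hand": 50,"x": 0,"y": 0,"z": 0,"roll": 0},
    {"hand": 50,"x": 0,"y": 0,"z": 0,"roll": 0},
    {"hand": 50,"x": 0,"y": 0,"z": 0,"roll": 0},
    {"hand": 50,"x": 0,"y": 0,"z": 0,"roll": 0},
    {"hand": 50,"x": 0,"y": 0,"z": 0,"roll": 0},
    {"hand": 50,"x": 0,"y": 0,"z": 0,"roll": 0},
    {"hand": 50,"x": 0,"y": 0,"z": 0,"roll": 0}
  ],
  "force": 10
}}

```text
time: 3.45
position: [0.5669, 0.0394, 0.1725]
tool_rot: [0.114, 3.139, 0.0]
ft_force: [-1.3, 0.1, 2.1]
grip_width: 0.684
grip_force: 10.0
```

Emit:
{"method": "send_rows", "body": {
  "rows": [
    {"hand": 50,"x": 0,"y": 0,"z": 5,"roll": 0},
    {"hand": 50,"x": 0,"y": 0,"z": 15,"roll": 0},
    {"hand": 50,"x": 0,"y": 0,"z": 20,"roll": 0},
    {"hand": 50,"x": 0,"y": 10,"z": 20,"roll": 0},
    {"hand": 50,"x": -10,"y": 20,"z": 0,"roll": 0},
    {"hand": 50,"x": -16,"y": 25,"z": 0,"roll": 0},
    {"hand": 50,"x": -20,"y": 30,"z": 0,"roll": 0},
    {"hand": 50,"x": -20,"y": 30,"z": 0,"roll": 0},
    {"hand": 50,"x": -20,"y": 30,"z": 0,"roll": 0},
    {"hand": 50,"x": -20,"y": 30,"z": 0,"roll": 0}
  ]
}}

```text
time: 4.45
position: [0.4602, 0.2154, 0.2337]
tool_rot: [0.115, 3.138, 0.001]
ft_force: [0.0, 0.2, -1.4]
grip_width: 0.684
grip_force: 10.0
```

Emit:
{"method": "send_rows", "body": {
  "rows": [
    {"hand": 50,"x": -20,"y": 30,"z": 0,"roll": 0},
    {"hand": 50,"x": -20,"y": 30,"z": 0,"roll": 0},
    {"hand": 50,"x": -10,"y": 15,"z": 0,"roll": 0},
    {"hand": 50,"x": 0,"y": 0,"z": -15,"roll": 0},
    {"hand": 50,"x": 0,"y": 0,"z": -25,"roll": 0},
    {"hand": 50,"x": 0,"y": 0,"z": -25,"roll": 0},
    {"hand": 50,"x": 0,"y": 0,"z": -25,"roll": 0},
    {"hand": 50,"x": 0,"y": 0,"z": -10,"roll": 0},
    {"hand": 50,"x": 0,"y": 0,"z": 0,"roll": 0},
    {"hand": 50,"x": 0,"y": 0,"z": 0,"roll": 0}
  ]
}}

```text
time: 5.45
position: [0.4115, 0.2898, 0.1336]
tool_rot: [0.115, 3.138, 0.002]
ft_force: [0.4, 0.2, -0.4]
grip_width: 0.683
grip_force: 10.0
```

```bash
python3 - <<'E'
from h import *
im=get_image("scene");cv2.imwrite("pics/s2.png",cv2.resize(im[130:300,100:320],None,fx=3.5,fy=3.5,interpolation=cv2.INTER_CUBIC))
E
```

```text
(no output)
```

View pics/s2.png

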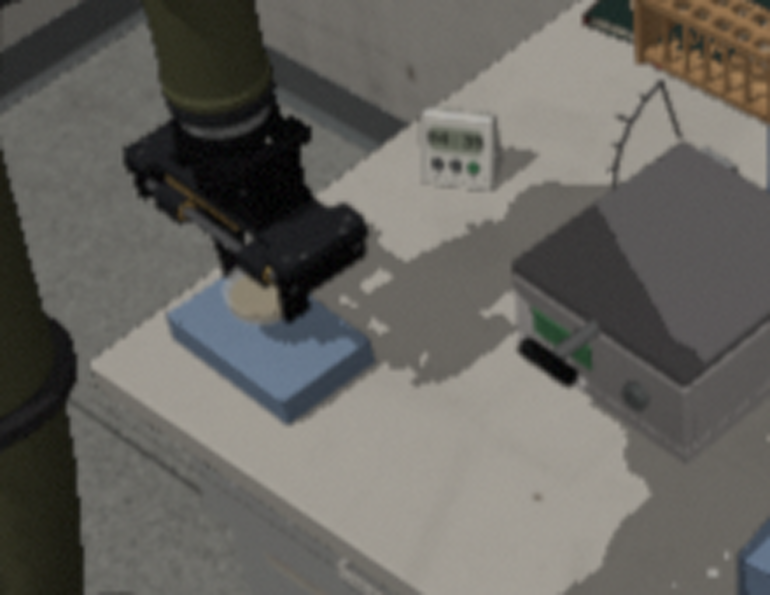

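The dish (≈(253,298) in the crop) is held level above the low slab. I'll lower it.

Emit:
{"method": "send_rows", "body": {
  "rows": [
    {"hand": 50,"x": 0,"y": 0,"z": -10,"roll": 0},
    {"hand": 50,"x": 0,"y": 0,"z": -8,"roll": 0},
    {"hand": 50,"x": 0,"y": 0,"z": -6,"roll": 0},
    {"hand": 50,"x": 0,"y": 0,"z": -3,"roll": 0},
    {"hand": 50,"x": 0,"y": 0,"z": -1,"roll": 0},
    {"hand": 50,"x": 0,"y": 0,"z": 0,"roll": 0},
    {"hand": 50,"x": 0,"y": 0,"z": 0,"roll": 0}
  ]
}}

```text
time: 6.2
position: [0.411, 0.2895, 0.1044]
tool_rot: [0.114, 3.139, 0.001]
ft_force: [0.8, -0.7, -0.0]
grip_width: 0.688
grip_force: 10.0
```

Emit:
{"method": "send_rows", "body": {
  "rows": [
    {"hand": 50,"x": 0,"y": 0,"z": -0.5,"roll": 0},
    {"hand": 50,"x": 0,"y": 0,"z": 0,"roll": 0},
    {"hand": 50,"x": 0,"y": 0,"z": 0,"roll": 0}
  ]
}}

```text
time: 6.5
position: [0.4109, 0.2894, 0.1039]
tool_rot: [0.114, 3.139, 0.0]
ft_force: [0.6, -0.5, -0.5]
grip_width: 0.687
grip_force: 10.0
```

Emit:
{"method": "send_rows", "body": {
  "rows": [
    {"hand": 62,"x": 0,"y": 0,"z": 0,"roll": 0},
    {"hand": 66,"x": 0,"y": 0,"z": 0,"roll": 0},
    {"hand": 72,"x": 0,"y": 0,"z": 0,"roll": 0},
    {"hand": 87,"x": 0,"y": 0,"z": 0,"roll": 0},
    {"hand": 87,"x": 0,"y": 0,"z": 0,"roll": 0},
    {"hand": 87,"x": 0,"y": 0,"z": 0,"roll": 0},
    {"hand": 87,"x": 0,"y": 0,"z": 10,"roll": 0},
    {"hand": 87,"x": 0,"y": 0,"z": 25,"roll": 0},
    {"hand": 87,"x": 0,"y": 0,"z": 30,"roll": 0},
    {"hand": 87,"x": 0,"y": 0,"z": 30,"roll": 0}
  ]
}}

```text
time: 7.5
position: [0.4107, 0.2892, 0.2004]
tool_rot: [0.115, 3.139, 0.0]
ft_force: [-0.0, -0.1, -0.6]
grip_width: 0.996
grip_force: 0.0
```

Emit:
{"method": "send_rows", "body": {
  "rows": [
    {"hand": 87,"x": 8,"y": -30,"z": 0,"roll": 0},
    {"hand": 87,"x": 8,"y": -30,"z": 0,"roll": 0},
    {"hand": 87,"x": 8,"y": -30,"z": 0,"roll": 0},
    {"hand": 87,"x": 8,"y": -30,"z": 0,"roll": 0},
    {"hand": 87,"x": 8,"y": -30,"z": 0,"roll": 0},
    {"hand": 87,"x": 8,"y": -30,"z": 0,"roll": 0},
    {"hand": 87,"x": 8,"y": -30,"z": 0,"roll": 0},
    {"hand": 87,"x": 7,"y": -25,"z": 0,"roll": 0},
    {"hand": 87,"x": 0,"y": 0,"z": 0,"roll": 0},
    {"hand": 87,"x": 0,"y": 0,"z": 0,"roll": 0}
  ]
}}

```text
time: 8.5
position: [0.4739, 0.0541, 0.1994]
tool_rot: [0.117, 3.139, 0.001]
ft_force: [-0.5, -0.3, 0.2]
grip_width: 0.997
grip_force: 0.0
```

```bash
python3 - <<'E'
from h import *
print(get_state()["position"])
a=get_image("scene")[150:290,140:320];cv2.imwrite("pics/s3.png",cv2.resize(a,None,fx=4,fy=4,interpolation=cv2.INTER_CUBIC))
E
```

```text
[0.47393227 0.05414882 0.19939238]
```

View pics/s3.png

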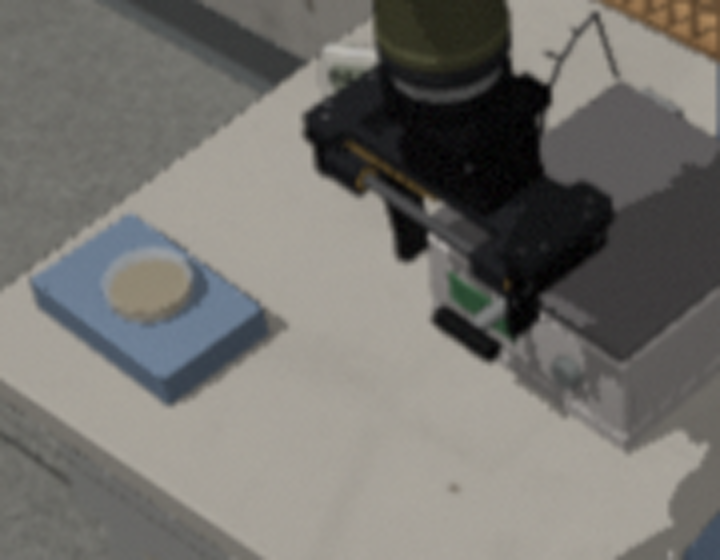

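The dish stands flat on the slab (crop ≈(149,285)). The fingers straddle the bar (≈(466,332)), so I'll descend and grip its ends.

Emit:
{"method": "send_rows", "body": {
  "rows": [
    {"hand": 87,"x": 0,"y": 0,"z": -15,"roll": 0},
    {"hand": 87,"x": 0,"y": 0,"z": -18,"roll": 0},
    {"hand": 87,"x": 0,"y": 0,"z": -15,"roll": 0},
    {"hand": 87,"x": 0,"y": 0,"z": -9,"roll": 0},
    {"hand": 87,"x": 0,"y": 0,"z": 0,"roll": 0},
    {"hand": 87,"x": 0,"y": 0,"z": 0,"roll": 0}
  ]
}}

```text
time: 9.15
position: [0.474, 0.0549, 0.1422]
tool_rot: [0.113, 3.139, 0.0]
ft_force: [-0.1, -0.7, -0.0]
grip_width: 1.0
grip_force: 0.0
```

Emit:
{"method": "send_rows", "body": {
  "rows": [
    {"hand": 40,"x": 0,"y": 0,"z": 0,"roll": 0},
    {"hand": 40,"x": 0,"y": 0,"z": 0,"roll": 0},
    {"hand": 40,"x": 0,"y": 0,"z": 0,"roll": 0},
    {"hand": 40,"x": 0,"y": 0,"z": 0,"roll": 0},
    {"hand": 40,"x": 0,"y": 0,"z": 0,"roll": 0},
    {"hand": 40,"x": 0,"y": 0,"z": 0,"roll": 0},
    {"hand": 40,"x": 0,"y": 0,"z": 0,"roll": 0},
    {"hand": 40,"x": 0,"y": 0,"z": 0,"roll": 0}
  ],
  "force": 25
}}

```text
time: 9.95
position: [0.474, 0.0564, 0.1418]
tool_rot: [0.113, 3.139, 0.004]
ft_force: [1.4, 5.1, -1.7]
grip_width: 0.567
grip_force: 25.0
```

Emit:
{"method": "send_rows", "body": {
  "rows": [
    {"hand": 40,"x": 0,"y": 1.5,"z": 4,"roll": 0},
    {"hand": 40,"x": 0.3,"y": 0,"z": 8.6,"roll": 0},
    {"hand": 40,"x": 1,"y": -0.1,"z": 12.5,"roll": 0},
    {"hand": 40,"x": 1.7,"y": -0.1,"z": 12.4,"roll": 0},
    {"hand": 40,"x": 2.2,"y": -0.2,"z": 12.4,"roll": 0},
    {"hand": 40,"x": 3,"y": -0.2,"z": 12.2,"roll": 0},
    {"hand": 40,"x": 3.5,"y": -0.3,"z": 12.1,"roll": 0},
    {"hand": 40,"x": 4.2,"y": -0.3,"z": 11.8,"roll": 0},
    {"hand": 40,"x": 0,"y": 0,"z": 0,"roll": 0},
    {"hand": 40,"x": 0,"y": 0,"z": 0,"roll": 0}
  ]
}}

```text
time: 10.95
position: [0.4894, 0.0553, 0.228]
tool_rot: [-0.114, -3.139, -0.002]
ft_force: [0.2, 4.7, -1.9]
grip_width: 0.57
grip_force: 25.0
```

Emit:
{"method": "send_rows", "body": {
  "rows": [
    {"hand": 40,"x": 4.8,"y": 0,"z": 11.6,"roll": 0},
    {"hand": 40,"x": 5.5,"y": -0.4,"z": 11.4,"roll": 0},
    {"hand": 40,"x": 6,"y": -0.4,"z": 11,"roll": 0},
    {"hand": 40,"x": 6.5,"y": -0.5,"z": 10.7,"roll": 0},
    {"hand": 40,"x": 7.1,"y": -0.5,"z": 10.4,"roll": 0},
    {"hand": 40,"x": 7.6,"y": -0.5,"z": 9.9,"roll": 0},
    {"hand": 40,"x": 8.1,"y": -0.6,"z": 9.6,"roll": 0},
    {"hand": 40,"x": 8.6,"y": -0.6,"z": 9.1,"roll": 0},
    {"hand": 40,"x": 0,"y": 0,"z": 0,"roll": 0},
    {"hand": 40,"x": 0,"y": 0,"z": 0,"roll": 0}
  ]
}}

```text
time: 11.95
position: [0.5435, 0.0514, 0.3116]
tool_rot: [-0.114, -3.138, -0.0]
ft_force: [-2.4, 4.9, 0.2]
grip_width: 0.573
grip_force: 25.0
```

Emit:
{"method": "send_rows", "body": {
  "rows": [
    {"hand": 40,"x": 0,"y": 0,"z": 0,"roll": 0},
    {"hand": 40,"x": 0,"y": 0,"z": 0,"roll": 0},
    {"hand": 40,"x": 0,"y": 0,"z": 0,"roll": 0},
    {"hand": 40,"x": 0,"y": 0,"z": 0,"roll": 0},
    {"hand": 40,"x": 0,"y": 0,"z": 0,"roll": 0}
  ]
}}

```text
time: 12.45
position: [0.5432, 0.0514, 0.3113]
tool_rot: [-0.114, -3.138, -0.0]
ft_force: [-1.8, 4.9, -0.3]
grip_width: 0.571
grip_force: 25.0
```

```bash
python3 - <<'E'
from h import *
print(get_state()["position"])
a=get_image("scene")[110:280,130:350];cv2.imwrite("pics/s4.png",cv2.resize(a,None,fx=3.5,fy=3.5,interpolation=cv2.INTER_CUBIC))
E
```

```text
[0.5431554  0.05138776 0.31131684]
```

View pics/s4.png

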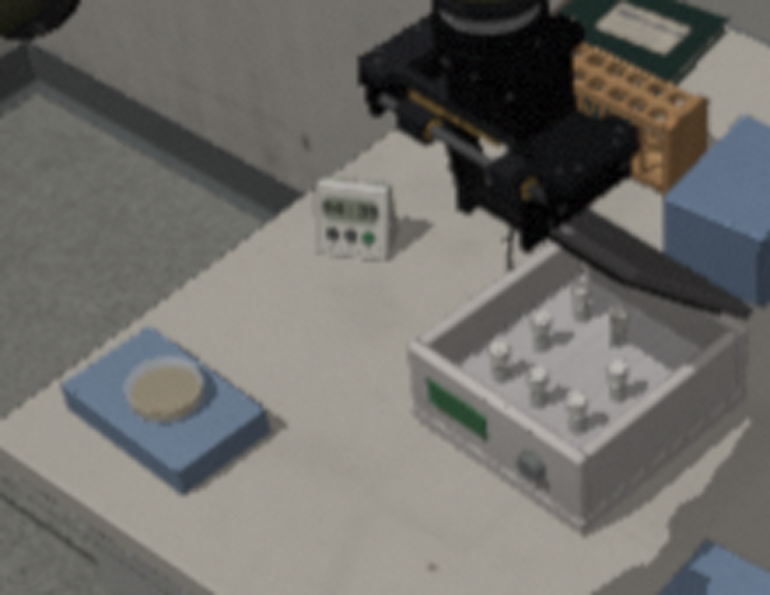

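The lid is open with the vials visible, and the bar is still between the fingers (opening 50 mm). A rise of 169.5 mm on a 240 mm radius gives 45°. The dish is flat on the slab and the timer hasn't moved.

```bash
python3 -c "
from bench import *
print(close_job())"
```

```text
the job is handed in; nothing more can be done
None
```

The job is handed in, with no verdict returned: the petri dish stands flat on the low foam slab, released, and the gripper is holding the lid steady at about 45° (worked out from the handle's rise, not read off the scale).

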